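# Run the brass wing nut down on the chassis corner

## Robot

A 7-joint arm with a two-finger parallel gripper is mounted at the origin on the work surface. World frame = base frame: x ahead of the robot, y to its left, z up, the work surface at z = 0. Lengths are in mm, angles in rad, forces in N, time in s.
With the tool pointing down it reaches from about 425 to 875 mm from the base axis. Payload 8.4 kg.
Tool frame: the origin (TCP) lies between the finger pads; the fingertips stand 22 mm ahead of it and the grasp point (between the pads) lies 3 mm ahead of it; z points along the fingers, y is the direction in which the jaws open and shut (so a half turn about z gives the same grasp; the last joint's range is limited). The gripper opens to 87 mm and grips with 3 to 60 N. Pads are 19 mm wide; open, the fingers measure 117 mm over their backs; the gripper's body (75 mm by 190 mm) begins 51 mm behind the grasp point.
Start: joints at [-1.256, 0.333, 0.04, 1.465, -0.013, 1.343, -0.059], TCP at [261.358, 595.111, 244.546] pointing down, gripper open.
Joint ranges: [-2.58, 2.58], [-0.38, 2.09], [-1.3, 1.39], [0.25, 2.4], [-1.5, 4.64], [0.08, 2.09], [-2.65, 2.65]. Speed limits (rad/s): [2.22, 2.22, 2.79, 2.79, 3.14, 3.14, 3.14].

## Interface

Orientations are given as a unit quaternion [x, y, z, w].
In Python, from cell import arm, ik, optics, ticket, nets gives the robot as it stands. Calls block until the motion is done:
- arm.movep(position, orientation): joint-space move of the TCP to a pose.
- arm.move_l(position, rotation=None, rate=150, until_force=None): straight line of the TCP; rotation=None keeps the orientation; rate is the mean speed in mm/s. With until_force (N) it stops when the force on the tool has changed by that much, and returns True; else False.
- arm.movej(angles): joint-space move.
- arm.gripper_to(opening): finger opening in mm; the grip force is fixed at half the most; returns when the fingers have stopped.
- arm.hold(seconds).
- ik(position, orientation): joint angles nearest the present ones, or None.
- arm.state(): the state.
- optics.snapshot(name): name is "scene" or "top" or "wrist"; returns the picture (384x512x3 uint8, red, green, blue); there is no depth.
- optics.camera_model(name): a dict with "intrinsics" (3x3 intrinsics, pixels), "k1" (the pictures are not rectified: a ray, as slopes to the right and down, at radius r is drawn at 1 + k1 r^2 times it, then the intrinsics apply), "rvec" (rotation vector, rad) and "tvec" (3), from world to camera coordinates, as OpenCV has them. Camera axes: x right, y down, z forward; pixel columns grow to the right and rows downward; lengths in mm; the calibration is good to about 2 mm. A picture is of the moment at which its call begins: read the wrist's pose just before it. camera_model takes no time and is no camera call; for the wrist camera it gives the pose at the moment of the call.
A pose or a line that the arm cannot do raises arm.MotionError and nothing moves.
- ticket.job_done(): hands the job in, once; it reports no verdict.
Trained networks look in the newest picture that a camera, given by its name, has taken for a name from the list of things; names that differ only in an ending like _2 or _b are one class to them, and where a whole thing is asked for, a point or a joint stands for the part that bears it (a point fixed in the world has none). Each returns a list of dicts, best first, with "score" (0 to 1); they miss things now and then, are a little off and sometimes report something else, mostly with a low value. They report only what shows in the picture. A call takes as long as a camera call.
- nets.find_in(label, camera): "point" ([column, row] in pixels, amid what is visible of it).
- nets.outline_of(label, camera): "pixels" (384x512 bool, what is visible of it) and "point" ([column, row] in pixels, amid what is visible of it).
The state is a dict: "t": time; "joints": joint angles; "qd": joint speeds; "joint_efforts": joint torques, N m; "tcp_pos": TCP position; "ee_rot": TCP orientation; "ft_force": force on the tool from outside, world axes, zero at the start; "ft_torque": the same for the moment, N m; "width": finger opening in mm.
Only numpy, scipy, OpenCV 4.12 (cv2) and the standard library are available. Lean on these libraries where they do the work, as an engineer would, in place of code of your own. Each camera call takes 0.05 s, during which the arm holds its last target.

## Task

The large brass wing nut on the work board is loose: turn it clockwise (seen from above) until it is fully home and will turn no further, by stroking its ears round with a fingertip, taking a fresh stroke whenever the upright flange gets in the way. Only push the ears: do not pinch the nut between the fingers. Do not disturb the small loose parts lying about, and leave the nut clear when it is tight.

Things in the scene. Friction and masses are not known exactly. Their poses are not given: they have to be found in the camera images.
- board: Fixed plywood work board carrying an aluminium chassis corner. Origin on the stud's axis at desk level, z up. Board 220 mm along x, from y = -105 to +65 mm, 18 mm thick; the corner's flat foot on it is 21 mm above the desk. The upright flange stands on the +y side only (see its point); the nut's other three sides are open.
- nut_axis (a point): On the axis of stud and nut, 50 mm above the desk; axes as the board's. The nut: two upright flat round brass ears, 7 mm thick, 28 mm across, centres 50 mm above the desk and 20 mm either side of the axis (tips at 34 mm; tops 64, bottoms 36 mm above the desk). Hub 22 mm diameter, to 38 mm above the desk; the 10 mm stud ends at 46 mm, between the ears.
- flange_top (a point): Middle of the upright flange's top edge, 80 mm above the desk; axes as the board's. The flange is a 3 mm sheet, 130 mm long along the board's x; its face towards the nut is 37 mm from the nut's axis. At both ends (x = +-63 mm) folded returns, 71 mm high above the desk, reach 13 mm from that face towards the nut's side.
- wingnut (a joint): Turn of the wing nut, rad, growing clockwise seen from above: 0 fully home (hard stop), negative the angle still to go (starts -6.0 to -3.4, least -6.6). Ears lie along the board's x turned counterclockwise by minus this value (at 0, and half a turn short, parallel to the flange). It stays where left, at constant height; turning takes 0.05 N m (2 to 3 N on an ear).
- ear (a point): Centre of one of the nut's two like ears (the other is opposite), on its mid plane, 20 mm from the axis, 50 mm above the desk. Turns with the nut: x points outwards along the ear, z up. To tighten, this ear is pushed on its +y face (3.5 mm from the mid plane), towards -y; the other ear on its opposite face.
- standoff: Loose round steel standoff, 12 mm diameter, 36 mm tall, upright on the board's corner near board (x 85, y -80) mm. Leave alone.
- lens: Loose amber glass pilot lamp lens, 22 mm diameter, 18 mm tall, on the board's corner near board (x -85, y -80) mm. Leave alone.
- knob: Loose red bakelite knob, 40 mm diameter, 22 mm tall, on the desk. Leave alone.
- spare_nut: Loose small steel wing nut, 46 mm span, 26 mm tall, on the desk, on no stud. Leave alone.
- screwdriver: Loose screwdriver, 190 mm long, lying on the desk. Leave alone.

How it is judged:
By the outcome, as a careful person would: the job done as asked, in the order asked, and still so for the second after the job is handed in, with the robot touching nothing.
It also fails if it takes over 45 s, if anything falls off the work surface, if the arm or the gripper's body presses on something with over 40 N, if the wrist force passes 120 N, or if a joint passes its speed limit or range.

## Working session

There is one attempt and no reset: what is moved stays moved. The work goes in short steps, each a Python script; the robot and the scene stay as the last script left them, time stands still between calls to the robot, and variables do not carry over. Pictures are saved under pics/ and viewed, and the job is handed in when it is done.

```bash
ls; mkdir -p pics; cat > h.py <<'E'
import numpy as np, cv2
from cell import arm, ik, optics, ticket, nets
from scipy.spatial.transform import Rotation as R
def save(name,fn):
    im=optics.snapshot(name); cv2.imwrite('pics/'+fn,im[:,:,::-1]); return im
def cm(name):
    m=optics.camera_model(name); K=np.array(m['intrinsics'],float); Rm=R.from_rotvec(np.ravel(m['rvec'])).as_matrix(); t=np.ravel(m['tvec']).astype(float)
    return K,float(m['k1']),Rm,t
def proj(P,c):
    K,k1,Rm,t=c; p=np.atleast_2d(P)@Rm.T+t; s=p[:,:2]/p[:,2:]; r2=(s**2).sum(1,keepdims=True); s=s*(1+k1*r2)
    return s*[K[0,0],K[1,1]]+[K[0,2],K[1,2]]
def ray(px,c):
    K,k1,Rm,t=c; d=(np.asarray(px,float)-[K[0,2],K[1,2]])/[K[0,0],K[1,1]]; s=d.copy()
    for _ in range(30): s=d/(1+k1*(s@s))
    return -Rm.T@t, Rm.T@np.array([s[0],s[1],1.])
def atz(px,z,c):
    o,d=ray(px,c); return o+d*(z-o[2])/d[2]
E
python3 - <<'E'
from h import *
s=arm.state(); print(s['t'],s['tcp_pos'],s['ee_rot'],s['width'])
for n in('scene','top','wrist'):
    save(n,n+'0.png')
    c=cm(n); print(n,-c[2].T@c[3],c[0][0,0],c[1])
    for l in ('nut_axis','wingnut','ear','flange_top','board','standoff','lens','knob','spare_nut','screwdriver'):
        try: r=nets.find_in(l,n)
        except Exception as e: print(l,e); continue
        print(n,l,[(np.round(x['point']).tolist(),round(x['score'],2)) for x in r[:3]])
print(arm.state()['t'])
E
```

```text
pics
0.0 [261.2190678  594.72457538 243.65920577] [ 2.05447492e-01  9.78667815e-01 -7.89477482e-04 -1.11623538e-04] 87.22730527073507
scene [1133.73863321  149.38919803  794.52832122] 359.1907138972115 -0.10843662597237406
scene nut_axis [([270.0, 223.0], 0.96)]
scene wingnut [([272.0, 225.0], 0.69), ([275.0, 223.0], 0.56)]
scene ear [([277.0, 220.0], 0.62)]
scene flange_top [([270.0, 226.0], 0.75)]
scene board [([268.0, 224.0], 0.59)]
scene standoff []
scene lens [([272.0, 192.0], 0.59)]
scene knob [([236.0, 223.0], 0.54), ([402.0, 227.0], 0.49)]
scene spare_nut [([392.0, 287.0], 0.4)]
scene screwdriver [([141.0, 138.0], 0.52)]
top [2.92208358e+02 2.70654827e-02 1.21609465e+03] 448.26243918082463 0.05816991966064387
top nut_axis [([238.0, 185.0], 0.67)]
top wingnut [([436.0, 249.0], 0.46), ([232.0, 177.0], 0.41)]
top ear [([235.0, 177.0], 0.48)]
top flange_top [([238.0, 184.0], 0.87)]
top board [([240.0, 184.0], 0.57)]
top standoff []
top lens [([248.0, 218.0], 0.39)]
top knob [([117.0, 218.0], 0.46), ([241.0, 184.0], 0.3)]
top spare_nut [([118.0, 150.0], 0.56)]
top screwdriver [([436.0, 250.0], 0.55)]
wrist [194.51254004 624.59776509 383.60602947] 264.3511840306838 -0.05484103169004978
wrist nut_axis []
wrist wingnut []
wrist ear []
wrist flange_top []
wrist board []
wrist standoff []
wrist lens []
wrist knob []
wrist spare_nut []
wrist screwdriver []
1.65
```

View pics/scene0.png

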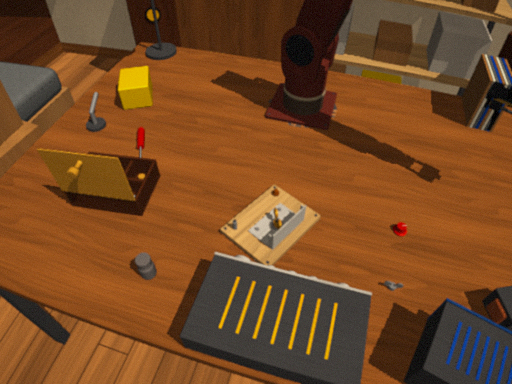

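View pics/top0.png

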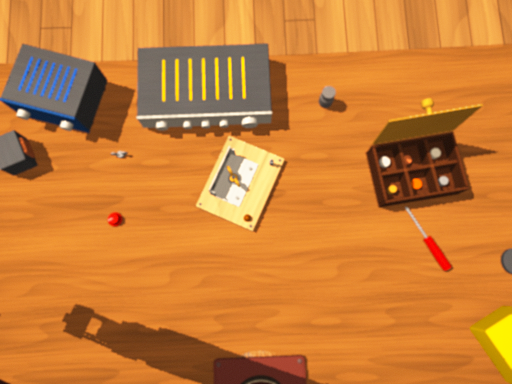

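```bash
python3 - <<'E'
import cv2
a=cv2.imread('pics/top0.png')[120:250,170:310]; cv2.imwrite('pics/topc.png',cv2.resize(a,None,fx=5,fy=4.6,interpolation=2) if 0 else cv2.resize(a,None,fx=4.6,fy=4.6,interpolation=cv2.INTER_CUBIC))
a=cv2.imread('pics/scene0.png')[150:280,200:350]; cv2.imwrite('pics/scenec.png',cv2.resize(a,None,fx=4.6,fy=4.6,interpolation=cv2.INTER_CUBIC))
E
```

```text
(no output)
```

View pics/topc.png

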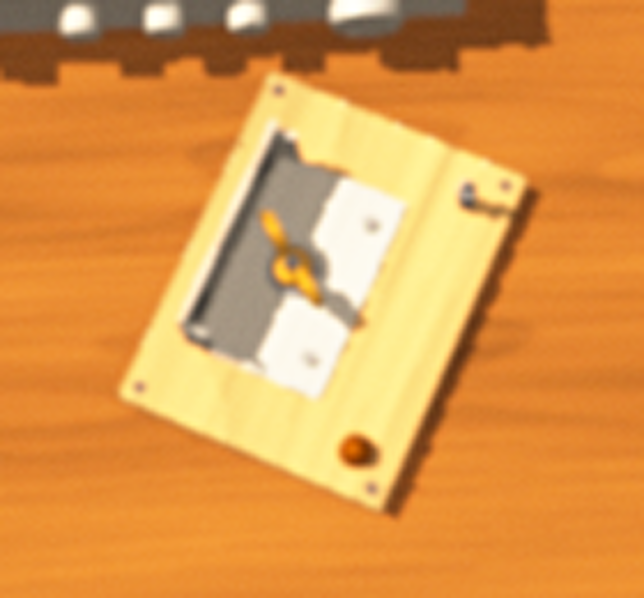

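View pics/scenec.png

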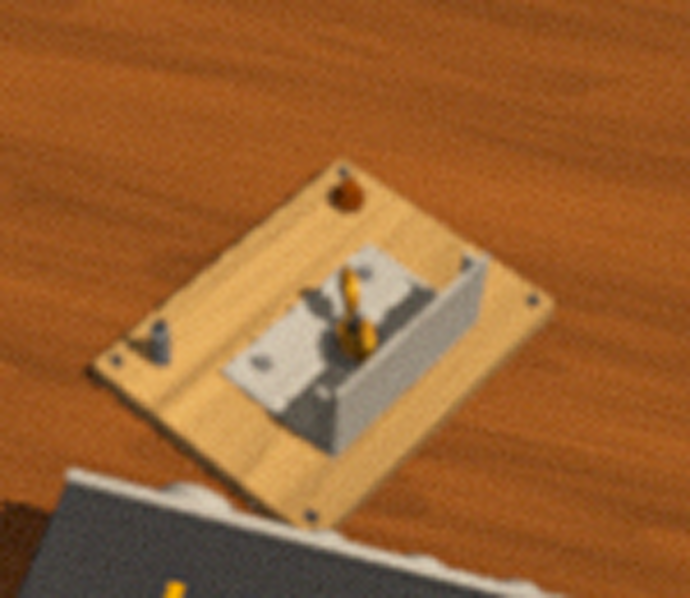

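The scene view has the board in the middle, with the nut near (275,222). In the top view the nut is near (234,177), with the flange on its left, the standoff near (271,162) and the lens near (247,218). Next I'll fit the board pose from its corners in both views.

```bash
cat > fit.py <<'E'
from h import *
from scipy.optimize import least_squares
C=np.array([[110,65,18],[110,-105,18],[-110,-105,18],[-110,65,18]],float)
top=np.array([[272,72],[528,178],[390,515],[120,395]])/4.6+[170,120]-0.4
sc=np.array([[330,525],[92,370],[342,158],[553,302]])/4.6+[200,150]-0.4
# scene: lens near (-85,-80) top corner ; standoff left corner
ct,cs=cm('top'),cm('scene')
def W(p,P): 
    c,s=np.cos(p[2]),np.sin(p[2]); P=np.atleast_2d(P)
    return np.c_[p[0]+c*P[:,0]-s*P[:,1],p[1]+s*P[:,0]+c*P[:,1],P[:,2]]
def fit(use):
    def f(p):
        r=[]
        if 't' in use: r.append((proj(W(p,C),ct)-top)*2.6)
        if 's' in use: r.append((proj(W(p,C),cs)-sc)[1:]*2.6)
        return np.concatenate(r).ravel()
    o=least_squares(f,[560,50,-.3],loss='soft_l1'); return o.x,np.round(o.fun,1)
if __name__=='__main__':
    for u in('t','s','ts'): print(u,fit(u))
    p=fit('ts')[0]
    print(W(p,[[0,0,50],[85,-80,18],[-85,-80,18],[0,38.5,80]]))
    print('top nut,so,lens,fl',proj(W(p,[[0,0,50],[85,-80,36],[-85,-80,27],[0,38.5,80]]),ct))
    print('sc',proj(W(p,[[0,0,50],[85,-80,36],[-85,-80,27],[0,38.5,80]]),cs))
E
python3 fit.py
```

```text
t (array([ 5.76050353e+02,  4.75343207e+01, -4.44760932e-01]), array([-0.1, -0. ,  1.1, -0.1, -2.4, -1.3,  0.3,  2.5]))
s (array([ 5.82664634e+02,  5.08593926e+01, -4.42265581e-01]), array([-0.2, -0.6, -1.3,  0.6,  2.8, -0. ]))
ts (array([ 5.77595521e+02,  4.82726897e+01, -4.50175138e-01]), array([-0.2, -1.5,  0.6, -0.8, -3.9, -2.4, -0.8,  0.5, -0.9, -6.1, -1.3,
       -3.1,  1.6, -3.5]))
[[577.59552114  48.27268973  50.        ]
 [619.31719008 -60.74245757  18.        ]
 [466.25413544  13.22849148  18.        ]
 [594.34776548  82.93696975  80.        ]]
top nut,so,lens,fl [[233.28287476 175.98515317]
 [273.03353363 160.76863439]
 [248.03140926 217.94060861]
 [219.29320204 167.57586688]]
sc [[277.14718831 217.5849937 ]
 [232.36643604 223.27480406]
 [274.54132863 189.74685415]
 [289.60846326 218.7092039 ]]
```

```bash
cat >> h.py <<'E'
def Q(yaw): return (R.from_euler('z',yaw)*R.from_euler('x',np.pi)).as_quat()
E
python3 - <<'E'
from h import *
s=arm.state(); c=cm('wrist'); T=R.from_quat(s['ee_rot'])
print('yaw0',np.arctan2(*T.as_matrix()[1::-1,0]),'cam in tool',T.inv().apply(-c[2].T@c[3]-s['tcp_pos']), 'axes',np.round(T.inv().as_matrix()@c[2].T,2).tolist())
for yaw in np.arange(-3.2,3.2,.4):
    q=ik([577,48,150],Q(yaw)); q2=ik([577,48,44],Q(yaw))
    print(round(yaw,2),None if q is None else np.round(q,2),None if q2 is None else np.round(q2,2))
E
```

```text
yaw0 2.7277737478173174 cam in tool [ 7.30599671e+01  1.11537616e-01 -1.39051895e+02] axes [[-0.0, -0.96, -0.27], [1.0, 0.0, -0.0], [0.0, -0.27, 0.96]]
-3.2 [-0.61  0.28  0.53  1.78 -0.16  1.12  1.49] [-0.55  0.41  0.47  1.87 -0.23  0.92  1.54]
-2.8 [-0.57  0.28  0.49  1.78 -0.14  1.12  1.87] [-0.52  0.4   0.43  1.87 -0.21  0.92  1.92]
-2.4 [-0.54  0.27  0.45  1.78 -0.13  1.12  2.26] [-0.48  0.4   0.39  1.86 -0.18  0.92  2.3 ]
-2.0 [-0.5   0.27  0.4   1.78 -0.11  1.12  2.65] [ 0.69  0.65 -1.1   1.81  0.65  1.1   2.07]
-1.6 [ 0.7   0.48 -1.09  1.72  0.45  1.22  2.61] [ 0.69  0.65 -1.1   1.81  0.65  1.1   2.47]
-1.2 [-1.09  0.51  1.22  1.8  -0.52  1.2  -2.48] [-1.05  0.74  1.21  1.89 -0.79  1.1  -2.29]
-0.8 [-1.09  0.51  1.22  1.8  -0.52  1.2  -2.08] [-1.05  0.74  1.21  1.89 -0.79  1.1  -1.89]
-0.4 [-0.75  0.31  0.71  1.79 -0.22  1.13 -1.94] [-0.74  0.46  0.72  1.88 -0.37  0.94 -1.82]
-0.0 [-0.77  0.31  0.74  1.79 -0.23  1.13 -1.53] [-0.74  0.46  0.71  1.88 -0.37  0.94 -1.43]
0.4 [-0.73  0.3   0.68  1.79 -0.21  1.13 -1.15] [-0.68  0.44  0.64  1.87 -0.32  0.93 -1.06]
0.8 [-0.72  0.3   0.67  1.79 -0.2   1.12 -0.76] [-0.67  0.44  0.62  1.87 -0.31  0.93 -0.67]
1.2 [-0.7   0.29  0.64  1.79 -0.19  1.12 -0.36] [-0.65  0.43  0.6   1.87 -0.3   0.93 -0.29]
1.6 [-0.68  0.29  0.62  1.79 -0.19  1.12  0.03] [-0.63  0.42  0.57  1.87 -0.28  0.93  0.1 ]
2.0 [-0.66  0.29  0.6   1.78 -0.18  1.12  0.42] [-0.61  0.42  0.55  1.87 -0.27  0.92  0.49]
2.4 [-0.64  0.28  0.57  1.78 -0.17  1.12  0.82] [-0.59  0.42  0.52  1.87 -0.26  0.92  0.88]
2.8 [-0.62  0.28  0.55  1.78 -0.16  1.12  1.21] [-0.57  0.41  0.49  1.87 -0.24  0.92  1.27]
```

```bash
python3 - <<'E'
from h import *
yaw=2.13; x=np.array([np.cos(yaw),np.sin(yaw),0])
arm.gripper_to(0); print(arm.state()['t'],arm.state()['width'])
arm.movep(list(np.array([578,48,190])-40*x),Q(yaw)); arm.hold(.3)
s=arm.state(); print(s['t'],s['tcp_pos'],s['ft_force'])
m=optics.camera_model('wrist'); import pickle; pickle.dump(m,open('w1.pkl','wb'))
save('wrist','w1.png')
for l in('wingnut','flange_top','standoff','lens'): print(l,[(np.round(r['point']),r['score']) for r in nets.find_in(l,'wrist')])
im=cv2.imread('pics/w1.png'); cv2.imwrite('pics/w1b.png',cv2.resize(im,None,fx=1.55,fy=1.55,interpolation=cv2.INTER_CUBIC))
E
```

```text
3.175 0.1984481234979631
5.875 [599.25141866  14.45133208 190.02712537] [-0.12349138 -0.28957687 -0.63881111]
wingnut [(array([260., 150.]), 0.81)]
flange_top [(array([237., 145.]), 0.91)]
standoff []
lens [(array([158., 122.]), 0.55)]
```

View pics/w1b.png

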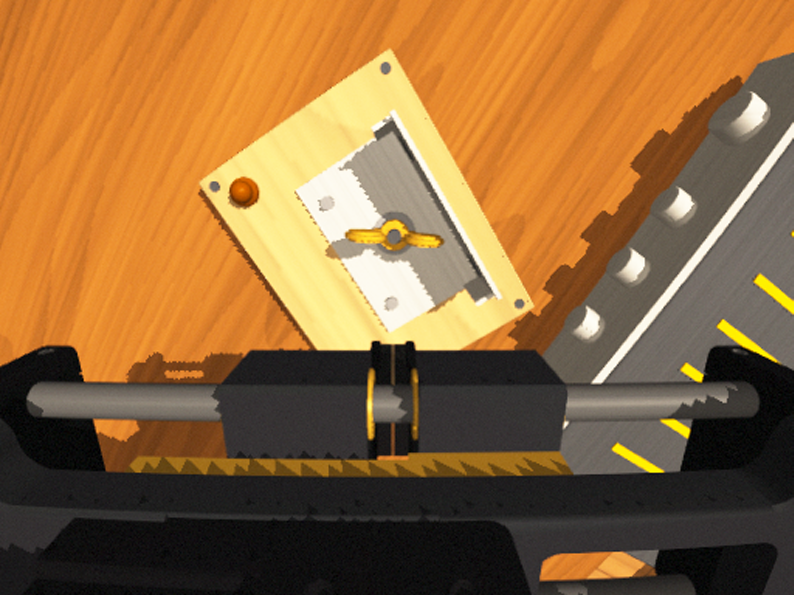

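```bash
python3 - <<'E'
import h; from h import *
import pickle
from fit import W
from scipy.optimize import least_squares
m=pickle.load(open('w1.pkl','rb'))
c=(np.array(m['intrinsics'],float),float(m['k1']),R.from_rotvec(np.ravel(m['rvec'])).as_matrix(),np.ravel(m['tvec']).astype(float))
px=lambda a:(np.array(a)+.5)/1.55-.5
P=np.array([[-110,-105,18],[-110,65,18],[110,65,18],[0,0,46]],float); U=px([[200,185],[390,50],[533,306],[394,236]])
o=least_squares(lambda p:(proj(W(p,P),c)-U).ravel(),[577,48,-.44]); print(o.x,np.round(o.fun,1))
p=o.x
im=cv2.imread('pics/w1b.png')
# ear direction
e=[atz(px(a),z,c) for a,z in(((348,236),52),((441,241),52),((394,236),46))]; print(e)
d=e[1]-e[0]; print('ear world',np.arctan2(d[1],d[0]),'rel',(np.arctan2(d[1],d[0])-p[2])%np.pi, np.hypot(*d[:2]))
# overlay
def edge(a,b,z,col):
    L=proj(W(p,np.c_[np.linspace(a[0],b[0],30),np.linspace(a[1],b[1],30),np.full(30,z)]),c)
    L=((L+.5)*1.55-.5).astype(int); cv2.polylines(im,[L.reshape(-1,1,2)],False,col,1)
cs=[(-110,-105),(110,-105),(110,65),(-110,65)]
for i in range(4): edge(cs[i],cs[(i+1)%4],18,(255,0,0))
edge((-65,37),(65,37),80,(0,255,0))
rel=(np.arctan2(d[1],d[0])-p[2])
for th in (rel,):
    u=np.array([np.cos(th),np.sin(th)])
    n=np.array([-u[1],u[0]])*3.5
    for z in (50,64): 
        for k in(-1,1): edge(-(34 if z==50 else 20)*u+k*n,(34 if z==50 else 20)*u+k*n,z,(0,0,255))
cv2.imwrite('pics/ov1.png',im)
E
```

```text
[ 5.79877340e+02  4.84422952e+01 -4.50755409e-01] [-2.6 -0.5 -0.2 -1.7  2.4  1.5  0.4  1.5]
[array([551.97802428,  33.7250935 ,  52.        ]), array([606.92423598,  64.18518749,  52.        ]), array([578.62645244,  49.57565046,  46.        ])]
ear world 0.5061860161505722 rel 0.9569414255854176 62.82438623626618
```

View pics/ov1.png

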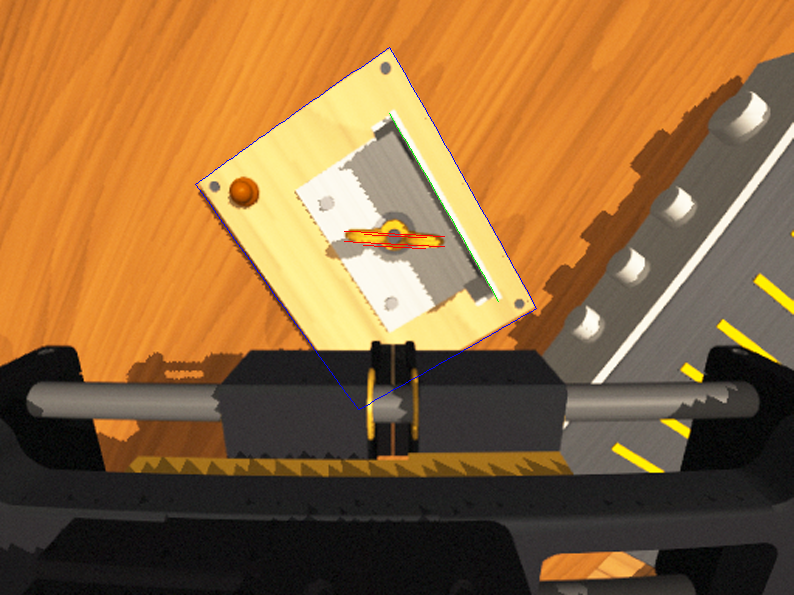

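The overlay matches: nut axis at about (579, 49), board yaw -0.45, and ears 0.96 rad round from the board's x, so about 4.10 rad to go. First stroke: push the ear on the open side.

```bash
cat >> h.py <<'E'
AX=np.array([578.8,49.2]); B=-0.449
def pose(rel,off,r=22,z=67):
    """finger on ccw side of an ear pointing at board-relative angle rel"""
    f=rel+B; u=np.array([np.cos(f),np.sin(f)]); n=np.array([-u[1],u[0]])
    p=AX+r*u+off*n
    return [p[0],p[1],z], Q(f-np.pi/2)
def st(tag):
    s=arm.state(); print(tag,round(s['t'],2),np.round(s['tcp_pos'],1),np.round(s['ft_force'],1),'j7',round(s['joints'][6],2))
E
python3 - <<'E'
from h import *
a=0.957-np.pi
p,q=pose(a,22,z=130); arm.movep(p,q); st('above')
p,q=pose(a,22); print('blocked',arm.move_l(p,q,rate=80,until_force=8)); st('down')
for rel in np.arange(a,-3.6,-.35):
    p,q=pose(rel,13); arm.move_l(p,q,rate=25); st(round(rel,2))
p,q=pose(-3.6,13); arm.move_l(p,q,rate=25); st('end')
p,q=pose(-3.6,20); arm.move_l(p,q,rate=60)
p[2]=130; arm.move_l(p,q,rate=120); st('up')
save('top','top1.png'); save('scene','scene1.png')
a=cv2.imread('pics/scene1.png')[150:280,200:350]; cv2.imwrite('pics/scene1c.png',cv2.resize(a,None,fx=4.6,fy=4.6,interpolation=cv2.INTER_CUBIC))
E
```

```text
above 6.5 [569.7  19.4 129.6] [0.3 0.5 0.5] j7 0.57
blocked False
down 7.43 [570.6  19.2  67.4] [ 0.2 -0.2  0.3] j7 0.62
-2.18 7.94 [566.   27.1  67.2] [ 0.5 -0.9  1.4] j7 0.6
-2.53 8.45 [559.3  32.5  67.2] [ 0.2 -3.9  2.4] j7 0.27
-2.88 8.96 [554.7  40.6  67. ] [-0.4 -3.   1.4] j7 -0.07
-3.23 9.47 [553.   49.5  66.8] [-1.1 -1.3  1. ] j7 -0.4
-3.58 9.97 [554.5  58.3  66.8] [-1.9 -1.6 -0.5] j7 -0.72
end 10.22 [554.6  58.6  66.8] [-2.5 -1.1 -1. ] j7 -0.73
up 11.17 [549.2  54.5 129.6] [-0.8 -0.1 -0.3] j7 -0.8
```

View pics/scene1c.png

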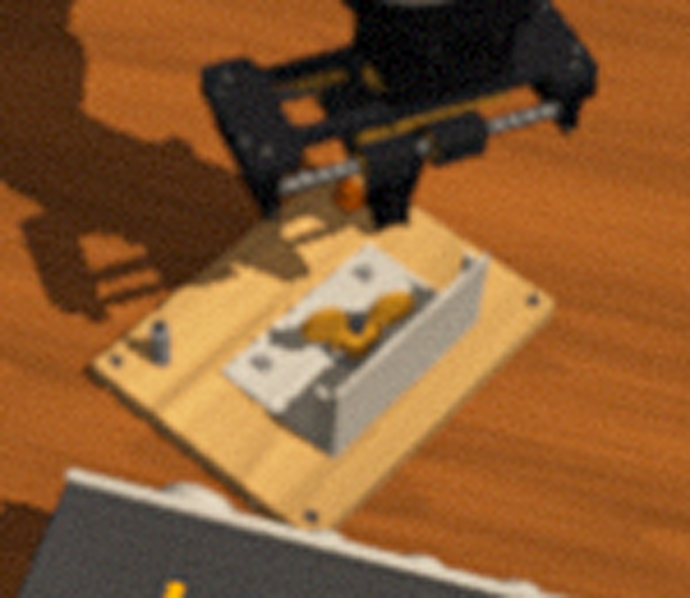

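The nut turned: the ears now run roughly from (322,328) to (392,305) in the crop, about 0.45 rad past parallel. Second stroke on the opposite ear, to the stop.

```bash
python3 - <<'E'
from h import *
a=-0.46
p,q=pose(a,22,z=130); arm.movep(p,q); st('above')
p,q=pose(a,22); print('blocked',arm.move_l(p,q,rate=80,until_force=8)); st('down')
for rel in np.arange(a,-2.75,-.35):
    p,q=pose(rel,13); arm.move_l(p,q,rate=25); st(round(rel,2))
for rel in (-2.95,-3.1,-3.25,-3.4,-3.5):
    p,q=pose(rel,13); hit=arm.move_l(p,q,rate=15,until_force=12); st(rel)
    if hit: print('hit'); break
E
```

```text
above 13.8 [609.6  45.4 129.9] [ 0.4 -0.5  0.2] j7 2.19
blocked False
down 14.73 [610.   45.3  67.5] [ 1.  -0.1  0.5] j7 2.22
-0.46 15.24 [602.7  39.7  67.2] [ 0.9  0.4 -0.2] j7 2.22
-0.81 15.75 [598.5  32.5  67.2] [ 3.2  1.1 -0.1] j7 1.91
-1.16 16.26 [591.2  26.7  67.2] [ 2.7 -0.6  0.6] j7 1.6
-1.51 16.77 [582.7  23.7  67.1] [ 2.6 -1.1  1.7] j7 1.28
-1.86 17.27 [573.7  24.   67.1] [ 2.5 -2.3  2.5] j7 0.95
-2.21 17.78 [565.2  27.2  66.9] [ 1.4 -3.1  2.7] j7 0.62
-2.56 18.29 [558.3  33.2  66.8] [-0.1 -3.9  1.7] j7 0.29
-2.95 19.1 [553.8  42.2  66.8] [-1.8 -3.2  1.8] j7 -0.07
-3.1 19.51 [552.9  45.6  66.7] [-3.4 -4.1  3. ] j7 -0.21
-3.25 19.8 [551.1  46.1  66.2] [-0.3 -1.1  1.1] j7 -0.34
hit
```

```bash
python3 - <<'E'
from h import *
for i in range(2):
    p,q=pose(-np.pi,14); print(arm.move_l(p,q,rate=40)); st('back')
    p,q=pose(-np.pi,7); hit=arm.move_l(p,q,rate=15,until_force=20); st(('press',hit))
p,q=pose(-np.pi,22); arm.move_l(p,q,rate=60); st('off')
p[2]=150; arm.move_l(p,q,rate=150)
x=R.from_quat(Q(2.13)).as_matrix()[:,0]
arm.movep(list(np.r_[AX,190]-40*x),Q(2.13)); arm.hold(.2); st('view')
import pickle; pickle.dump(optics.camera_model('wrist'),open('w2.pkl','wb'))
save('wrist','w2.png'); save('scene','scene2.png'); save('top','top2.png')
im=cv2.imread('pics/w2.png'); cv2.imwrite('pics/w2b.png',cv2.resize(im,None,fx=1.55,fy=1.55,interpolation=cv2.INTER_CUBIC))
E
```

```text
False
back 20.05 [552.5  46.   66.7] [-2.2 -4.2 -1.4] j7 -0.25
('press', True) 20.42 [552.4  46.1  66.3] [-0.3 -0.2  0.1] j7 -0.26
False
back 20.67 [552.5  46.   66.8] [-2.4 -3.  -1. ] j7 -0.25
('press', True) 21.04 [552.4  46.1  66.3] [ 0.4 -1.1  1.1] j7 -0.26
off 21.31 [549.5  38.7  67.2] [-0.4  0.9 -0.8] j7 -0.24
view 23.15 [599.7  15.6 189.6] [-0.3  0.1 -0.5] j7 0.67
```

View pics/w2b.png

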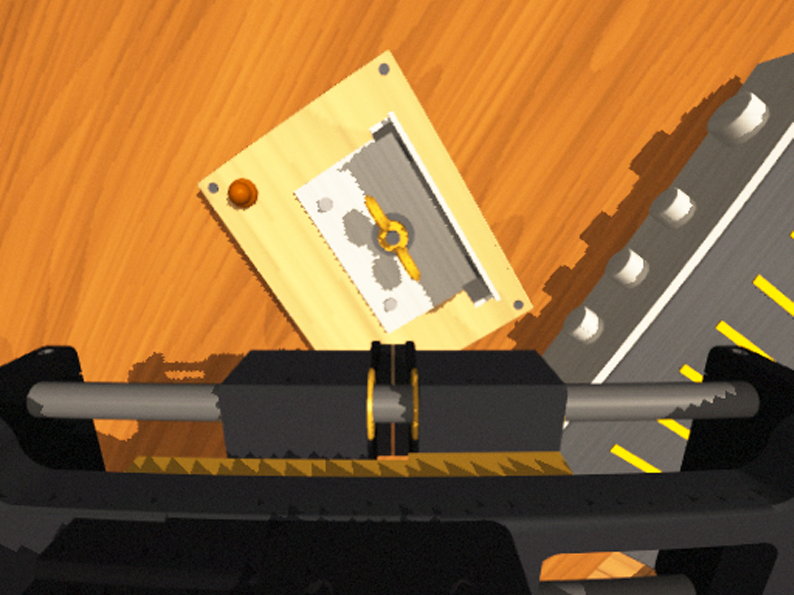

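View pics/scene2.png

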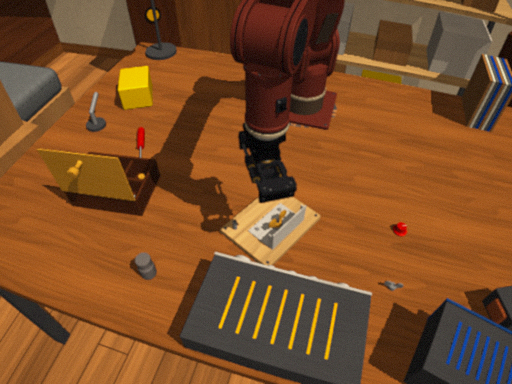

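The ears now run (368,197) to (417,278), parallel to the flange within about a degree, and the lens is where it was. The standoff is hidden in the wrist view, so I'll check it in the scene and top views.

```bash
python3 - <<'E'
import cv2,numpy as np
b=[cv2.resize(cv2.imread(f'pics/{n}.png')[190:270,210:330],None,fx=3.3,fy=3.3,interpolation=cv2.INTER_CUBIC) for n in('scene0','scene2')]
t=[cv2.resize(cv2.imread(f'pics/{n}.png')[140:230,190:310],None,fx=3.3,fy=3.3,interpolation=cv2.INTER_CUBIC) for n in('top0','top2')]
cv2.imwrite('pics/cmp.png',np.vstack([np.hstack(b),np.hstack(t)]))
E
```

```text
(no output)
```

View pics/cmp.png

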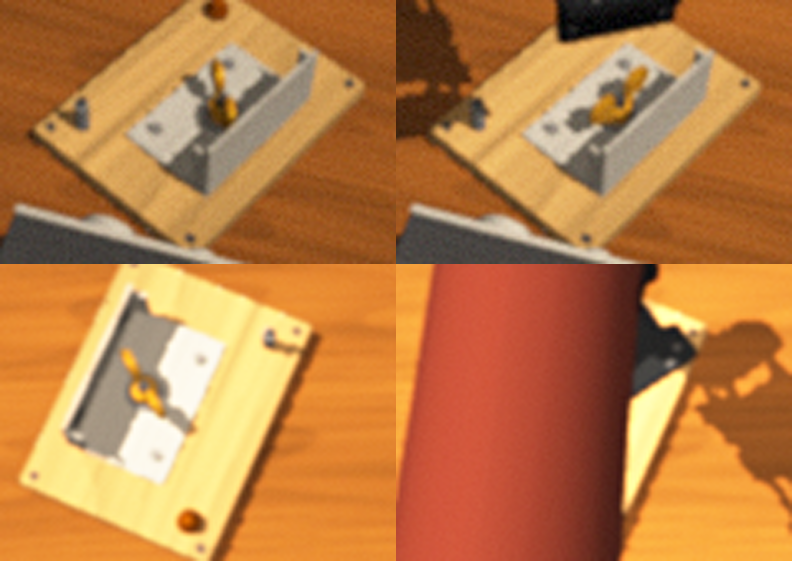

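In the scene crop the standoff is still upright at the same spot (82,112), and the nut lies parallel to the flange. The arm is clear at z = 190 mm, so I'm handing in.

```bash
python3 - <<'E'
from h import *
st('end'); ticket.job_done()
E
```

```text
end 23.3 [599.9  15.5 189.9] [ 0.  -0.  -0.1] j7 0.67
the job is handed in; nothing more can be done
```

The wing nut is turned fully home, about 4.1 rad clockwise in two strokes. I used the closed fingertips and only pushed the ears. The job was handed in at 23.3 s, under the 45 s limit.

**Tightness:** Further pushing on the ear was stopped once at the 12 N limit and twice at the 20 N limit, all at the same place. In the wrist picture the ears are parallel to the flange within about 1°, as they should be when fully home.

**Loose parts:** The lens and the standoff are where they were. The knob, spare nut and screwdriver also look unmoved in the scene picture.

**Clearance:** The arm ended 190 mm above the desk, touching nothing, with the wrist force reading about zero.

**Disagreements:**
- The top and scene cameras gave board positions about 6 mm apart. I used a closer wrist-camera fit, which matched the picture.
- The last top picture was blocked by the arm, so it checked nothing.
- After each stop, the force reading had already dropped back to near zero, so the peak force itself was not recorded.

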